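# Set and lock the stop screw of a battery-module press

## Robot

A 6-joint arm with a two-finger parallel gripper is mounted at the origin on the work surface. World frame = base frame: x ahead of the robot, y to its left, z up, the work surface at z = 0. Lengths are in mm, angles in rad, forces in N, time in s.
With the tool pointing down it reaches from about 350 to 775 mm from the base axis. Payload 7.3 kg.
Tool frame: the origin (TCP) lies on the centre line of the jaws, within the pads' length; the fingertips stand 22 mm ahead of it and the grasp point (between the pads) lies 3 mm ahead of it; z points along the fingers, y is the direction in which the jaws open and shut (so a half turn about z gives the same grasp; the last joint's range is limited). The gripper opens to 92 mm and grips with 3 to 60 N. Pads are 19 mm wide; open, the fingers measure 130 mm over their backs; the gripper's body (75 mm by 190 mm) begins 47 mm behind the grasp point.
Start: joints at [-1.387, 0.342, 1.524, -0, 1.275, -0.146], TCP at [170.046, -496.716, 248.741] pointing down, gripper open.
Joint ranges: [-2.53, 2.53], [-0.77, 2.02], [0.04, 2.7], [-1, 4.14], [0.28, 2.66], [-3.11, 3.11]. Speed limits (rad/s): [2.57, 2.57, 3.14, 3.14, 3.14, 3.14].

## Interface

Orientations are given as [roll, pitch, yaw] about the fixed x, y, z axes, in that order (R = Rz(yaw) Ry(pitch) Rx(roll)).
In Python, from plant import get_obs, capture, close_job gives the robot as it stands.
- The arm moves only by the tool carry_out, never from a script. Its arguments are lists of equal length, an entry for each row: "xyz": the shift along the tool's x, y, z scaled (see below), a list of three; "dr": the turn, a rotation vector about the tool's x, y, z scaled (see below), a list of three. A call has 1 to 8 rows; each row shifts and turns the commanded pose from where the row before left it, along the tool's axes as they then stand; what a row does not reach is not made up. The controller multiplies each number of a shift by 0.06 m and each number of a turn by 8 degrees. A row lasts 1/8 s, in which the tool goes at most 62.5 mm and 10.7 degrees, less where a joint would pass 70% of its speed; a pose out of reach is approached as far as the arm can. A call with a number of a shift or a turn outside -1 to 1 is refused whole. A call with a gripper value outside its range is refused whole. "gripper" is the gripper's target within -1 to 1 (fully open at 1, half-way at 0, shut at -1), set as the call begins (left out, the last holds). The fingers move at their own pace and stop on an object; the grip force is fixed at half the most. Time passes only in rows, so rows that do not move let the fingers close. It gives the time, the measured TCP pose, the force and the opening at its end, in the units of the state.
- get_obs(): the state, without advancing time (a new reading comes with each control period).
- capture(name): name is "scene" or "top" or "wrist"; returns a dict with "image" (400x640x3 uint8, blue, green, red), "fx", "fy", "cx", "cy" (pixels), "pose" (4x4, takes a point from camera to world coordinates). Camera axes: x right, y up, looking along -z (the intrinsics and any distortion apply to the point x, -y, -z); pixel columns grow to the right and rows downward; lengths in mm; the calibration is good to about 2 mm. A picture is of the moment at which its call begins. There is no depth.
- close_job(): hands the job in, once; it reports no verdict.
The state is a dict: "time": time; "joint_positions": joint angles; "dq": joint speeds; "tau": joint torques, N m; "tool_pos": TCP position; "tcp_rot": TCP orientation; "contact_force": force on the tool from outside, world axes, zero at the start; "moment": the same for the moment, N m; "grip_width": finger opening in mm.
Only numpy, scipy, OpenCV 4.12 (cv2) and the standard library are available. Lean on these libraries where they do the work, as an engineer would, in place of code of your own. Each camera call takes 0.05 s, during which the arm holds its last target.

## Task

On the module press fixture, turn the black stop-screw knob clockwise until its white pointer is at the green index flag, then swing the orange lock ring's lever clockwise until the ring comes up solid and nip it tight, about 5 to 6 N at the lever's pin. Do not overtighten it (8 N or more at the pin) or let it drag the knob off the flag; leave the flag and everything else on the bench where it is, and let go.

Things in the scene. Friction and masses are not known exactly. Their poses are not given: they have to be found in the camera images.
- fixture: Press fixture, fixed to the table: 12 mm aluminium base plate, a grey square housing (134 mm wide, 57 mm high) with the stop screw upright on its middle, and, centred 155 mm off along its own +y, a nest of blue cells (130 x 112 mm; top of the plate over them 87 mm above the table). Origin at table height on the stop screw's axis; +x about away from the robot, yaw up to 0.4 rad either way.
- knob_axis (a point): Middle of the housing's top face, on the upright axis about which knob, ring, washers and flag all turn; 57 mm above the table. A white dial, 134 mm across and 3 mm thick, lies round it.
- knob_grip (a point): Stop-screw knob: black bar 46 mm long (its x), 16 mm thick (its y), 28 mm tall, on a slim 22 mm stem over a grey skirt disc 100 mm across. Point on the axis, 77 mm above the housing's top, 1 mm above the bar's mid-height. Its x axis points along the bar towards the pointer, z up. Only the stem is within 9 mm below the bar. Stiff: 0.45 N m to turn, so grip with 60 N or more; stays where left.
- stop_knob (a joint): Angle of the knob, rad, growing clockwise from above; 0 when the pointer lies along the fixture's +x; range -0.6 to 1.7. The lock ring and the washers ride on the knob and turn along with it.
- pointer_tip (a point): Tip of the white pointer line on the knob's skirt, 55 mm from the turning axis, 10 mm above the housing's top.
- index_mark (a point): Green index flag (10 x 8 x 9 mm) at the edge of the white dial: the wanted setting. Point at its inner edge, 55 mm from the axis, level with the pointer tip. It starts clockwise of the pointer by 0.45 to 1.4 rad. A push can shift it; it must stay.
- lever_post (a point): Upright steel pin, 10 mm diameter, near the end of the orange lock ring's one lever arm, 48 mm from the axis. Point on the pin 44 mm above the housing's top; the pin's top is at 53 mm, the arm's top at 27 mm. The knob's bar, above it, ends 23 mm from the axis.
- ring_centre (a point): Centre of the orange lock ring (49 mm across, round the knob's stem), 22 mm above the housing's top. Clockwise from above tightens: it runs free (under 1 N at the pin) for 0.6 to 1.5 rad, different each time and unmarked, then 2.5 N at the pin, then 25 N more per rad. Tight from about 4 N (aim at 5 to 6), overtightened from 8, drags the knob from 9.5 N. Let go, it springs back 0.12 rad at most.
- clamp_mark (a point): Red line on the brass clamp washer under the lock ring, 30 mm from the turning axis. While the ring is loose it is in line with the red line of the steel washer below (same point); as the ring is wound tight it creeps clockwise of it by a few mm.
- seat_mark (a point): Red line on the steel seat washer (turns with the knob), 30 mm from the turning axis; the clamp washer's line starts at this same point. Properly tight is 1.5 mm apart or more when let go, overtightened is 6.5 mm apart or more at any time.
- cell_a: Loose blue cell, 18 mm diameter, 65 mm tall, standing on the fixture's 12 mm base plate; origin at the centre of its underside. Leave alone.
- cell_b: A second such cell on the base plate. Leave alone.
- tape_roll: Blue tape roll, 100 mm diameter, 48 mm tall, lying flat; origin under its centre. Leave alone.
- tape_red: Red tape roll, 70 mm diameter, 25 mm tall, lying flat. Leave alone.
- screw_jar: Clear screw jar with steel lid, 60 mm diameter, 75 mm tall. Leave alone.
- screwdriver: Black screwdriver, 200 mm long, lying on the table. Leave alone.
- busbar_pack: Copper busbar stack 120 x 50 x 20 mm on the table. Leave alone.

How it is judged:
By the outcome, as a careful person would: the job done as asked, in the order asked, and still so for the second after the job is handed in, with the robot touching nothing.
It also fails if it takes over 72 s, if anything falls off the work surface, if the arm or the gripper's body presses on something with over 40 N, if the wrist force passes 120 N, or if a joint passes its speed limit or range.

## Working session

There is one attempt and no reset: what is moved stays moved. The work goes in short steps, Python scripts to look and compute and a tool call to move; the robot and the scene stay as the last step left them, time stands still between calls to the robot, and variables do not carry over. Pictures are saved under pics/ and viewed, and the job is handed in when it is done.

Besides the shell and the picture viewer there is one more tool, called by a JSON object that holds its "method" and its "body". carry_out: Moves the arm, as the interface text tells. Shifts and turns lie within -1 to 1; 1 stands for 0.06 m of shift or 8 degrees of turn. Its arguments: {"type":"object","properties":{"xyz":{"type":"array"},"dr":{"type":"array"},"gripper":{"type":"number"}},"required":["xyz","dr"]}

```bash
ls; mkdir -p pics; cat > h.py <<'E'
import numpy as np, cv2
from plant import get_obs, capture, close_job
def shot(n,f):
    c=capture(n); cv2.imwrite('pics/'+f+'.png',c['image'])
    np.savez('pics/'+f+'.npz',**{k:v for k,v in c.items()})
    return c
def load(f): 
    return dict(np.load('pics/'+f+'.npz',allow_pickle=True))
def ray(c,u,v):
    P=np.array(c['pose']); d=np.array([(u-c['cx'])/c['fx'],-(v-c['cy'])/c['fy'],-1.0])
    return P[:3,3],P[:3,:3]@d
def atz(c,u,v,z):
    o,d=ray(c,u,v); return o+d*(z-o[2])/d[2]
def proj(c,p):
    P=np.array(c['pose']); q=P[:3,:3].T@(np.array(p,float)-P[:3,3])
    return c['cx']+c['fx']*q[0]/-q[2], c['cy']-c['fy']*q[1]/-q[2]
def tri(obs):
    A=np.zeros((3,3));b=np.zeros(3)
    for c,u,v in obs:
        o,d=ray(c,u,v); d=d/np.linalg.norm(d);M=np.eye(3)-np.outer(d,d);A+=M;b+=M@o
    return np.linalg.solve(A,b)
E
python3 - <<'E'
from h import *
print(get_obs())
for n in ['scene','top','wrist']:
    c=shot(n,n+'0'); print(n,{k:v for k,v in c.items() if k!='image'})
E
```

```text
pics
{'time': 0.0, 'joint_positions': array([-1.38702703e+00,  3.42715090e-01,  1.52497819e+00, -6.97337695e-06,
        1.27541163e+00, -1.46014203e-01]), 'dq': array([ 4.80573424e-04, -1.71433465e-03,  1.63820607e-05,  4.32996334e-04,
       -3.58181393e-05, -6.61707798e-05]), 'tau': array([ 6.68747853e-04, -4.31236446e+01, -2.44218725e+01,  7.16781802e-02,
        5.58944349e-02, -1.18532730e-04]), 'tool_pos': array([ 169.96052183, -496.34630971,  248.06245484]), 'tcp_rot': array([-3.14009552e+00, -2.13430002e-04,  3.29785376e-01]), 'contact_force': array([-0.07363867,  0.16738953,  0.05980685]), 'moment': array([-0.01229964,  0.00746517, -0.02435368]), 'grip_width': 91.62216292102379}
scene {'fx': 517.8951368469247, 'fy': 517.8951368469247, 'cx': 304.3062343046147, 'cy': 197.5284167047994, 'pose': array([[-7.67170646e-01, -4.20237194e-01,  4.84613146e-01,
         1.18051588e+03],
       [ 6.41348663e-01, -5.15493789e-01,  5.68276382e-01,
         7.59108094e+02],
       [ 1.10041942e-02,  7.46770952e-01,  6.64990265e-01,
         1.10428456e+03],
       [ 0.00000000e+00,  0.0000
[... 266 characters left out ...]
40285e-01, -1.53223376e-02,  9.19949404e-03,
        -7.63048755e+01],
       [ 7.88823713e-03,  8.35427307e-02,  9.96472974e-01,
         1.35040179e+03],
       [ 0.00000000e+00,  0.00000000e+00,  0.00000000e+00,
         1.00000000e+00]])}
wrist {'fx': 312.6100450098881, 'fy': 312.6100450098881, 'cx': 316.66378968204816, 'cy': 198.7495163655664, 'pose': array([[ 3.23262758e-01,  9.06855735e-01,  2.70395756e-01,
         2.42710782e+02],
       [-9.46308005e-01,  3.10247589e-01,  9.08162568e-02,
        -4.71554338e+02],
       [-1.53238802e-03, -2.85235182e-01,  9.58456333e-01,
         3.84353368e+02],
       [ 0.00000000e+00,  0.00000000e+00,  0.00000000e+00,
         1.00000000e+00]])}
```

View pics/scene0.png

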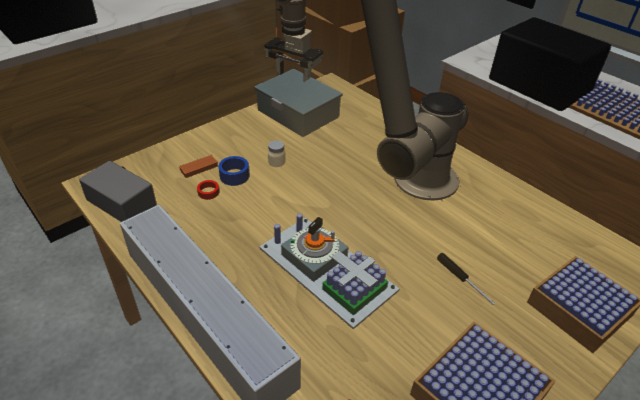

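View pics/top0.png

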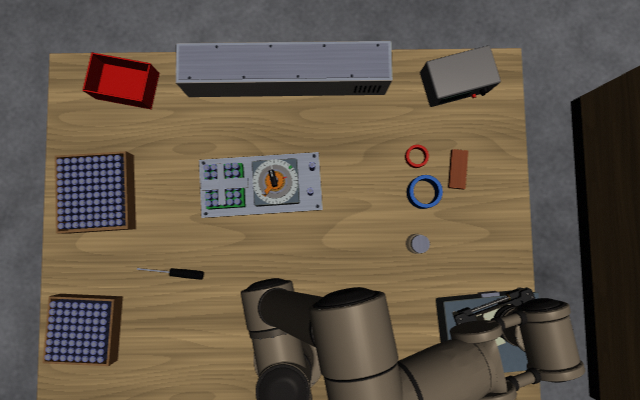

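View pics/wrist0.png

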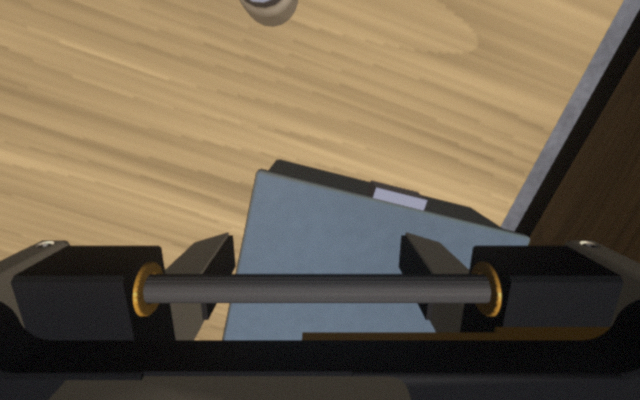

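The fixture dial is at about (275,181) in the top view and (315,243) in the scene view. The nest is to its left, along world +y. I'll enlarge both.

```bash
python3 - <<'E'
from h import *
t=load('top0');s=load('scene0')
a=cv2.resize(t['image'][140:222,190:330],None,fx=5.5,fy=5.5,interpolation=cv2.INTER_CUBIC);cv2.imwrite('pics/t0z.png',a)
a=cv2.resize(s['image'][205:295,260:380],None,fx=6,fy=6,interpolation=cv2.INTER_CUBIC);cv2.imwrite('pics/s0z.png',a)
print(atz(t,275,181,60),atz(s,315,243,60))
E
```

```text
[523.94869628  32.28754248  60.        ] [517.6849834   30.19413309  60.        ]
```

View pics/t0z.png

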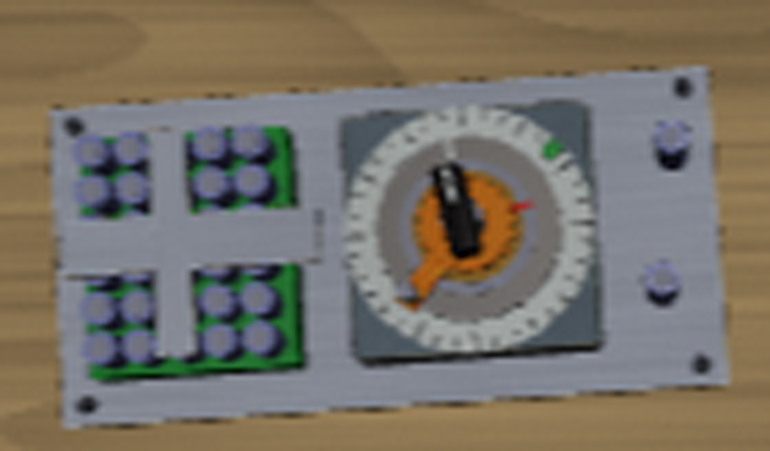

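View pics/s0z.png

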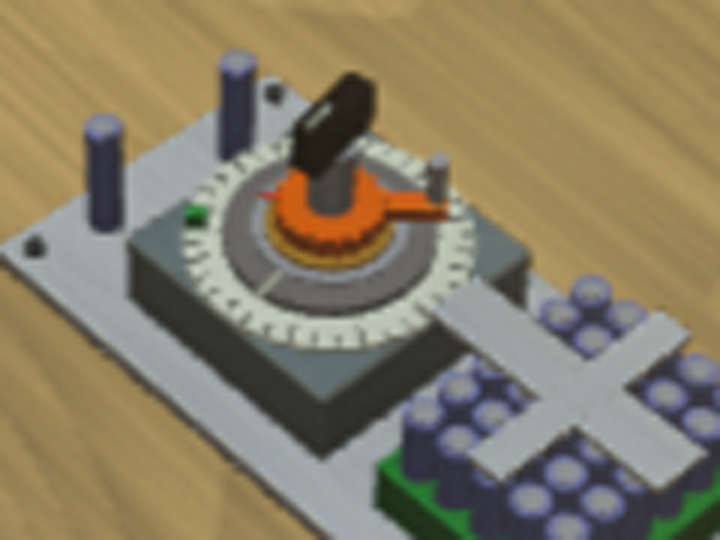

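{"method": "carry_out", "body": {"xyz": [[0.69, -0.61, -0.06], [0.69, -0.61, -0.06], [0.69, -0.61, -0.06], [0.69, -0.61, -0.06], [0.69, -0.61, -0.06], [0.69, -0.61, -0.06], [0.69, -0.61, -0.06], [0.69, -0.61, -0.06]], "dr": [[0, 0, 0], [0, 0, 0], [0, 0, 0], [0, 0, 0], [0, 0, 0], [0, 0, 0], [0, 0, 0], [0, 0, 0]], "gripper": 1}}

```text
time: 1.15
tool_pos: [389.1, -110.7, 277.7]
tcp_rot: [3.141, -0.0, 0.33]
contact_force: [0.7, -1.2, 1.1]
grip_width: 91.8
```

{"method": "carry_out", "body": {"xyz": [[0.69, -0.61, -0.06], [0.69, -0.61, -0.06], [0.69, -0.61, -0.06], [0, 0, 0], [0, 0, 0], [0, 0, 0]], "dr": [[0, 0, 0], [0, 0, 0], [0, 0, 0], [0, 0, 0.5], [0, 0, 0.5], [0, 0, 0]]}}

```text
time: 1.9
tool_pos: [470.4, 31.9, 288.0]
tcp_rot: [-3.142, 0.001, 0.191]
contact_force: [0.5, -0.3, 0.0]
grip_width: 91.7
```

```bash
python3 - <<'E'
from h import *
o=get_obs();print(o['time'],o['tool_pos'],o['tcp_rot'],o['joint_positions'],o['contact_force'])
c=shot('wrist','w1');c=shot('top','top1')
E
```

```text
1.9 [470.37995936  31.88169859 288.01386589] [-3.14153062e+00  6.62050366e-04  1.91273111e-01] [-9.50116360e-02  2.13120622e-01  1.59251840e+00 -1.31024221e-04
  1.33660626e+00  1.28454205e+00] [ 0.54880506 -0.31882758  0.02132351]
```

View pics/w1.png

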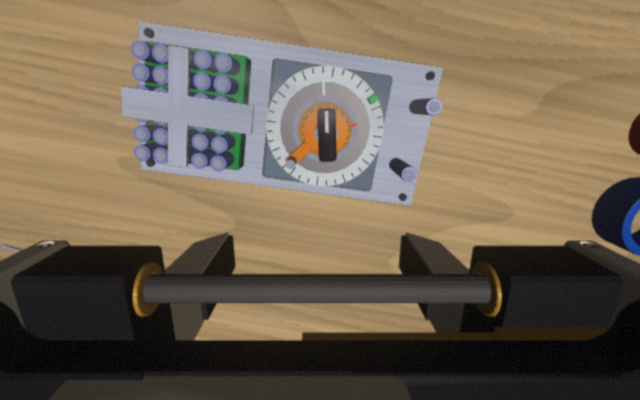

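Wrist view: the dial is centred at about (325,126), with the knob bar vertical at (326,135), pointer line up at (324,88), flag at (374,99) and lever pin at (291,162).

```bash
python3 - <<'E'
from h import *
c=load('w1')
a=cv2.resize(c['image'][50:210,240:440],None,fx=4,fy=4,interpolation=cv2.INTER_CUBIC);cv2.imwrite('pics/w1z.png',a)
im=c['image'][50:210,240:440].astype(int)
hsv=cv2.cvtColor(c['image'],cv2.COLOR_BGR2HSV)
white=((hsv[...,1]<45)&(hsv[...,2]>175)).astype(np.uint8)
white[:,:255]=0;white[:,400:]=0;white[200:]=0
pts=cv2.findNonZero(white)
print(len(pts),cv2.fitEllipse(cv2.convexHull(pts)))
E
```

```text
8390 ((313.3129577636719, 119.50289154052734), (146.97511291503906, 395.6013488769531), 97.88101959228516)
```

View pics/w1z.png

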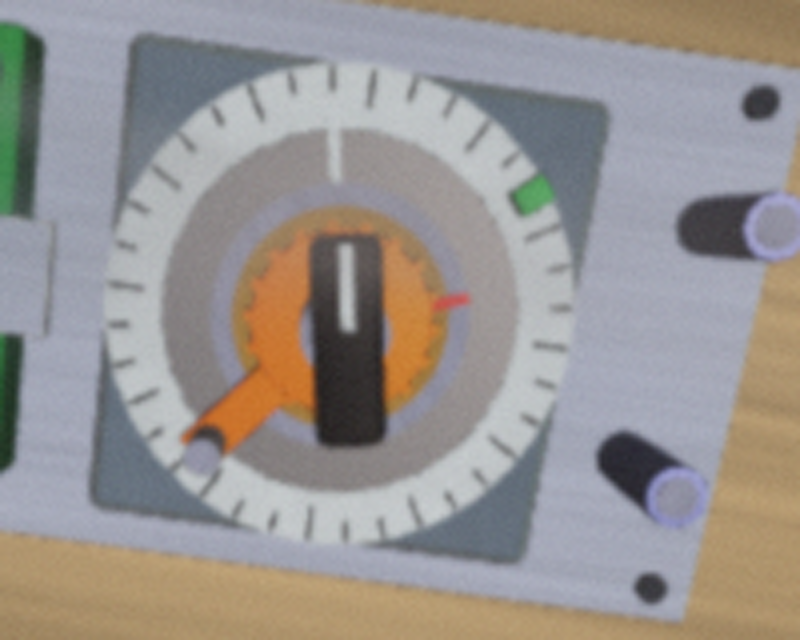

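```bash
cat >> h.py <<'E'
def fitc(P):
    P=np.array(P)[:,:2];A=np.c_[2*P,np.ones(len(P))];s=np.linalg.lstsq(A,(P**2).sum(1),rcond=None)[0]
    return s[:2],np.sqrt(s[2]+s[:2]@s[:2])
E
python3 - <<'E'
from h import *
c=load('w1');z=lambda u,v:((u+.5)/4+240-.5,(v+.5)/4+50-.5)
dial=[(105,303),(573,300),(339,62),(345,545),(175,132),(500,125),(510,465),(160,460)]
C,r=fitc([atz(c,*z(*p),60) for p in dial]);print('axis',C,r)
bc=[(312,236),(383,236),(317,445),(386,441)]
B=[atz(c,*z(*p),147) for p in bc];print('bar mid',np.mean(B,0),np.linalg.norm(B[0]-B[2]),np.linalg.norm(B[0]-B[1]))
d=(B[0]+B[1]-B[2]-B[3]);print('bar ang',np.arctan2(d[1],d[0]))
for n,p,h in [('ptr',(334,127),67),('flag',(520,205),66),('flagc',(533,195),69),('pin',(202,458),110),('seat',(467,298),72)]:
    q=atz(c,*z(*p),h)[:2]-C;print(n,q,np.hypot(*q),np.arctan2(q[1],q[0]))
o,dd=ray(c,0,0)
t=load('top1');zt=lambda u,v:(u/5.5+190,v/5.5+140)
print(proj(t,[*C,60]),proj(load('scene0'),[*C,60]))
# tri of bar top between top0 and wrist
a=tri([(c,*z(350,340)),(t,*zt(457,210))]);print('tri bar',a)
s=load('scene0');a=tri([(c,*z(202,458)),(s,260+438/6,205+160/6)]);print('tri pin',a)
h=[(135,37),(608,103),(520,563),(92,505)]
H=[atz(c,*z(*p),57) for p in h];print(H,np.mean(H,0))
E
```

```text
axis [522.72682261  33.25191707] 66.8294888289642
bar mid [523.25758006  33.06633368 147.        ] 44.85317549902683 15.123425061809435
bar ang 0.2196117750480281
ptr [48.75149678 11.2640746 ] 50.035865287300524 0.22706620823634888
flag [ 38.82926548 -42.57732415] 57.62413026665644 -0.8314068916491746
flagc [ 41.87563948 -44.94986648] 61.43337593118628 -0.8207903359297647
pin [-38.00141468  29.01905937] 47.81436316014158 2.4894246118295555
seat [ 12.12347077 -33.13464043] 35.2828986909299 -1.2200406610629573
(np.float64(274.6771886615942), np.float64(181.4150370661787)) (np.float64(314.3386857358842), np.float64(244.47559788497904))
tri bar [522.70835776  31.91050905 131.73976679]
tri pin [483.90608809  62.66690406 108.17764489]
[array([584.39695992, 101.74073213,  57.        ]), array([592.47873915, -28.09224745,  57.        ]), array([460.90852906, -35.35113751,  57.        ]), array([454.1060257 ,  94.95083437,  57.        ])] [522.97256346  33.31204538  57.        ]
```

{"method": "carry_out", "body": {"xyz": [[0, 0, 0], [0.43, 0.085, 0.73], [0.43, 0.085, 0.73], [0, 0, 0], [0, 0, 0]], "dr": [[0, 0, -0.21], [0, 0, 0], [0, 0, 0], [0, 0, 0], [0, 0, 0]], "gripper": 0}}

```text
time: 2.62
tool_pos: [523.1, 32.8, 201.8]
tcp_rot: [3.141, -0.001, 0.22]
contact_force: [-0.2, 0.1, -0.6]
grip_width: 47.9
```

```bash
python3 - <<'E'
from h import *
o=get_obs();print(o['time'],o['tool_pos'],o['tcp_rot'],o['joint_positions'],o['contact_force'])
c=shot('wrist','w2')
E
```

```text
2.625 [523.06531132  32.81923124 201.80018894] [ 3.14126097e+00 -7.06547557e-04  2.20088375e-01] [-8.35747073e-02  3.82729968e-01  1.59999823e+00 -1.14888975e-04
  1.15809105e+00  1.26717940e+00] [-0.24990516  0.05273289 -0.58632329]
```

View pics/w2.png

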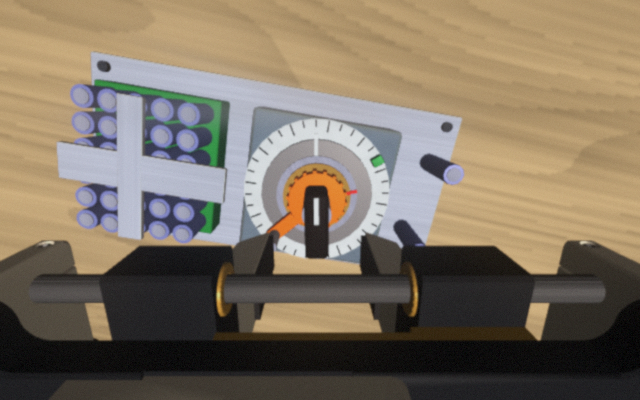

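Wrist view: the bar sits mid between the jaws, its far edge at about (316,187), pointer up at (316,146), flag at (377,161). Next is the two-view height check.

```bash
python3 - <<'E'
from h import *
c=load('w1');d=load('w2');z=lambda u,v:((u+.5)/4+240-.5,(v+.5)/4+50-.5)
a=cv2.resize(d['image'][110:270,235:435],None,fx=4,fy=4,interpolation=cv2.INTER_CUBIC);cv2.imwrite('pics/w2z.png',a)
print(proj(d,[522.9,33.2,147]))
p=np.array([522.9,33.2,147])
for s in (23,-23): print(proj(d,p+s*np.array([np.cos(.22),np.sin(.22),0])))
E
```

```text
(np.float64(316.2787363048801), np.float64(228.1057033983287))
(np.float64(316.2471898348398), np.float64(194.34977847688083))
(np.float64(316.30832959399953), np.float64(259.7716503145526))
```

View pics/w2z.png

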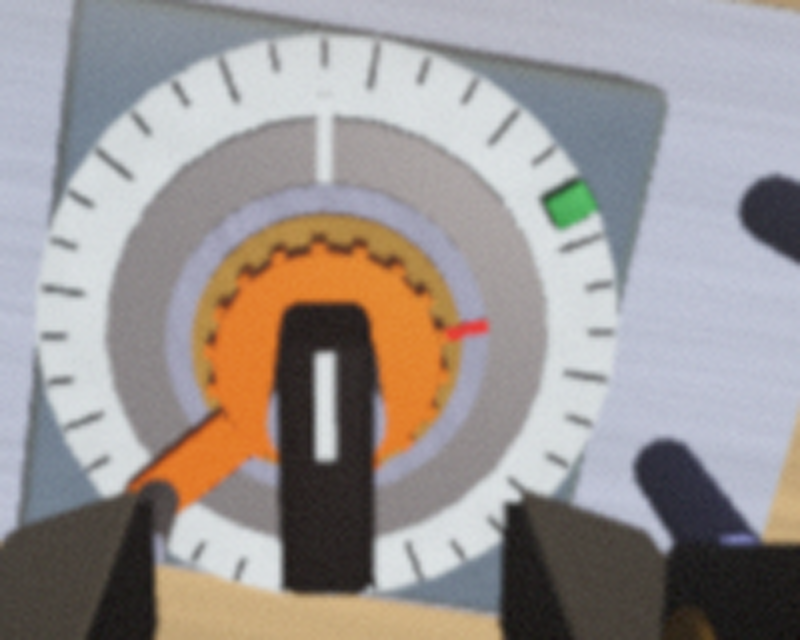

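```bash
python3 - <<'E'
from h import *
c=load('w1');d=load('w2')
u=np.array([np.cos(.22),np.sin(.22),0])
for h in (119,147):
  p=np.array([522.9,33.2,h])
  for s in (23,-23): print(h,s,proj(c,p+s*u),proj(d,p+s*u))
z1=lambda u,v:((u+.5)/4+240-.5,(v+.5)/4+50-.5)
z2=lambda u,v:((u+.5)/4+235-.5,(v+.5)/4+110-.5)
print('near end tri',tri([(c,*z1(351.5,443)),(d,*z2(329,590))]), 'exp',p-23*u)
print('ptr stripe near end tri',tri([(c,*z1(347,331)),(d,*z2(326,461))]))
C,r=fitc([atz(d,*z2(*p),60) for p in [(38,320),(616,320),(330,35),(130,110),(540,105)]]);print(C,r)
E
```

```text
119 23 (np.float64(325.36140691958474), np.float64(107.81032638811158)) (np.float64(316.287409783085), np.float64(183.81096642906664))
119 -23 (np.float64(326.3688048308962), np.float64(156.69758166661296)) (np.float64(316.3394569017942), np.float64(242.4470517514053))
147 23 (np.float64(326.2336593462766), np.float64(108.05080224993522)) (np.float64(316.2471898348398), np.float64(194.34977847688083))
147 -23 (np.float64(327.296738594821), np.float64(161.62171879935323)) (np.float64(316.30832959399953), np.float64(259.7716503145526))
near end tri [501.18642969  28.00342928 144.44607216] exp [500.45435867  28.18071867 147.        ]
ptr stripe near end tri [525.54664239  34.01086779 148.22968619]
[523.98137334  32.6691572 ] 66.66001839920784
```

Heights agree: bar top 144–148 against the text's 147, and the axis is at (523,33). Descending to grip.

{"method": "carry_out", "body": {"xyz": [[0, 0, 0.4], [0, 0, 0.4], [0, 0, 0.25], [0, 0, 0], [0, 0, 0]], "dr": [[0, 0, 0], [0, 0, 0], [0, 0, 0], [0, 0, 0], [0, 0, 0]], "gripper": 0}}

```text
time: 3.3
tool_pos: [523.8, 32.9, 138.9]
tcp_rot: [3.141, -0.002, 0.22]
contact_force: [0.3, 0.1, -0.2]
grip_width: 46.0
```

{"method": "carry_out", "body": {"xyz": [[0, 0, 0], [0, 0, 0], [0, 0, 0], [0, 0, 0], [0, 0, 0]], "dr": [[0, 0, 0], [0, 0, 0], [0, 0, 0], [0, 0, 0], [0, 0, 0]], "gripper": -1}}

```text
time: 3.92
tool_pos: [523.2, 33.1, 137.9]
tcp_rot: [-3.141, -0.0, 0.219]
contact_force: [-0.7, 1.4, 2.0]
grip_width: 20.5
```

```bash
python3 - <<'E'
from h import *
o=get_obs();print(o['time'],o['tool_pos'],o['tcp_rot'],o['contact_force'],o['moment'],o['grip_width'])
c=shot('wrist','w3')
E
```

```text
3.925 [523.19476348  33.14320568 137.90934154] [-3.14144811e+00 -3.89280985e-04  2.19465905e-01] [-0.73389552  1.37121964  2.02087826] [ 0.42139901  0.07814184 -0.02140051] 20.49539568848125
```

View pics/w3.png

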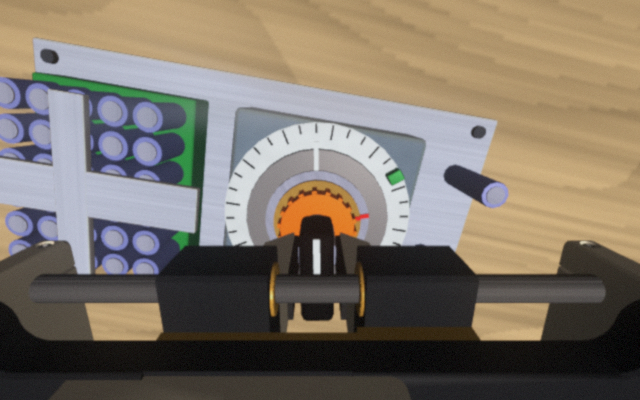

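{"method": "carry_out", "body": {"xyz": [[0, 0, 0], [0, 0, 0], [0, 0, 0]], "dr": [[0, 0, 0], [0, 0, 0], [0, 0, 0]]}}

```text
time: 4.35
tool_pos: [523.2, 33.1, 137.9]
tcp_rot: [-3.142, -0.0, 0.22]
contact_force: [-0.6, 3.8, 4.9]
grip_width: 20.0
```

{"method": "carry_out", "body": {"xyz": [[0, 0, 0], [0, 0, 0], [0, 0, 0], [0, 0, 0]], "dr": [[0, 0, 0], [0, 0, 0.5], [0, 0, 0.5], [0, 0, 0]]}}

```text
time: 4.85
tool_pos: [523.2, 33.1, 137.9]
tcp_rot: [3.141, -0.0, 0.08]
contact_force: [-0.0, 2.9, 5.1]
grip_width: 20.0
```

```bash
python3 - <<'E'
from h import *
o=get_obs();print(o['time'],o['tool_pos'],o['tcp_rot'],o['contact_force'],o['moment'],o['grip_width'])
c=shot('wrist','w4')
a=cv2.resize(c['image'][120:320,200:440],None,fx=3,fy=3,interpolation=cv2.INTER_CUBIC);cv2.imwrite('pics/w4z.png',a)
E
```

```text
4.85 [523.17297418  33.08075016 137.85629012] [ 3.14143316e+00 -2.93737816e-04  8.00030943e-02] [-0.00631868  2.92929087  5.0825232 ] [0.60666589 0.14390279 0.39129104] 19.992979055672382
```

View pics/w4z.png

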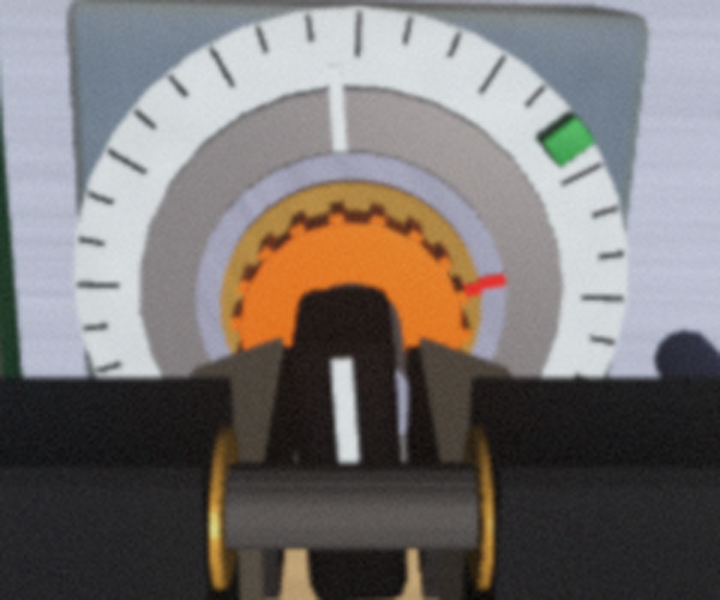

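The pointer is now at zoom (338,120), tilted about 4° against the tool, so the knob lags the jaws. The moment is 0.39 N m, so it is loading up. Continuing.

{"method": "carry_out", "body": {"xyz": [[0, 0, 0], [0, 0, 0], [0, 0, 0], [0, 0, 0]], "dr": [[0, 0, 0.5], [0, 0, 0.5], [0, 0, 0.5], [0, 0, 0]]}}

```text
time: 5.4
tool_pos: [523.2, 33.1, 137.8]
tcp_rot: [3.141, -0.0, -0.129]
contact_force: [-1.0, 3.3, 5.5]
grip_width: 20.0
```

```bash
python3 - <<'E'
from h import *
o=get_obs();print(o['time'],o['tool_pos'],o['tcp_rot'],o['contact_force'],o['moment'],o['grip_width'])
c=shot('wrist','w5')
a=cv2.resize(c['image'][120:320,200:440],None,fx=3,fy=3,interpolation=cv2.INTER_CUBIC);cv2.imwrite('pics/w5z.png',a)
E
```

```text
5.4 [523.17775228  33.09560439 137.8384572 ] [ 3.14147829e+00 -2.88784674e-04 -1.29327598e-01] [-0.95025099  3.30719952  5.52511932] [0.56489975 0.12050616 0.36934677] 20.044035898940052
```

View pics/w5z.png

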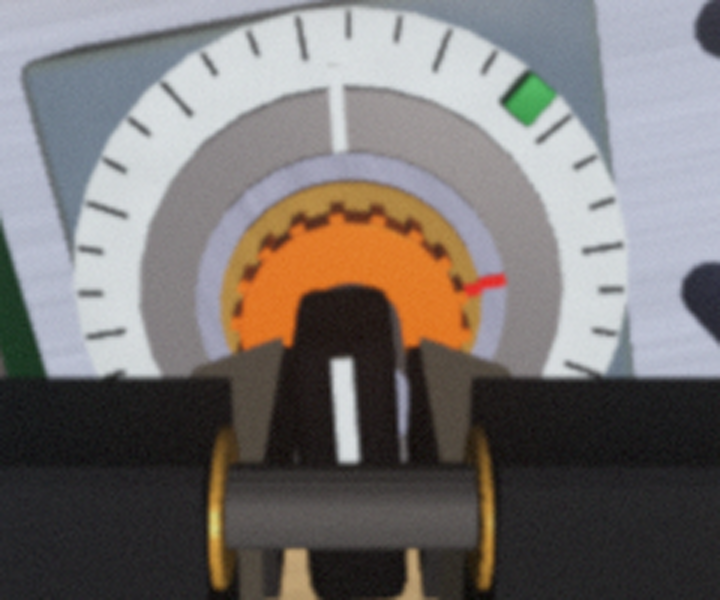

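Lag is steady, so the knob now follows the tool exactly. Next I'll compute the remaining angle.

```bash
cat >> h.py <<'E'
AX=np.array([523.2,33.1])
def meas(c,orig=(200,120),k=3,**pts):
    for n,(u,v,h) in pts.items():
        q=atz(c,(u+.5)/k+orig[0]-.5,(v+.5)/k+orig[1]-.5,h)[:2]-AX
        print(n,np.hypot(*q).round(1),np.arctan2(q[1],q[0]).round(4))
E
python3 - <<'E'
from h import *
c=load('w5')
meas(c,ptr=(337,87,67),ptr2=(341,150,67),flag_in=(519,110,64),flag_top_c=(534,95,71),flag_c2=(530,100,69))
c=load('w4');meas(c,ptr=(336,87,67),ptr2=(341,150,67),flag_top_c=(572,136,71))
E
```

```text
ptr 49.7 -0.0672
ptr2 35.6 -0.0659
flag_in 58.0 -0.8374
flag_top_c 62.5 -0.8144
flag_c2 61.2 -0.8232
ptr 49.8 0.148
ptr2 35.7 0.1455
flag_top_c 62.4 -0.8057
```

{"method": "carry_out", "body": {"xyz": [[0, 0, 0], [0, 0, 0], [0, 0, 0], [0, 0, 0], [0, 0, 0], [0, 0, 0], [0, 0, 0], [0, 0, 0]], "dr": [[0, 0, 0.6], [0, 0, 0.6], [0, 0, 0.6], [0, 0, 0.6], [0, 0, 0.6], [0, 0, 0.6], [0, 0, 0.6], [0, 0, 0]]}}

```text
time: 6.45
tool_pos: [523.2, 33.1, 137.9]
tcp_rot: [-3.142, -0.0, -0.716]
contact_force: [-1.2, 1.9, 5.7]
grip_width: 20.1
```

```bash
python3 - <<'E'
from h import *
o=get_obs();print(o['time'],o['tool_pos'],o['tcp_rot'],o['contact_force'],o['moment'],o['grip_width'])
c=shot('wrist','w6')
a=cv2.resize(c['image'][110:210,260:380],None,fx=6,fy=6,interpolation=cv2.INTER_CUBIC);cv2.imwrite('pics/w6z.png',a)
E
```

```text
6.45 [523.16352426  33.05799532 137.85955978] [-3.14156649e+00 -3.46815695e-04 -7.15960927e-01] [-1.17371267  1.88676612  5.73778461] [0.62970041 0.17430712 0.34400174] 20.069020993652906
```

View pics/w6z.png

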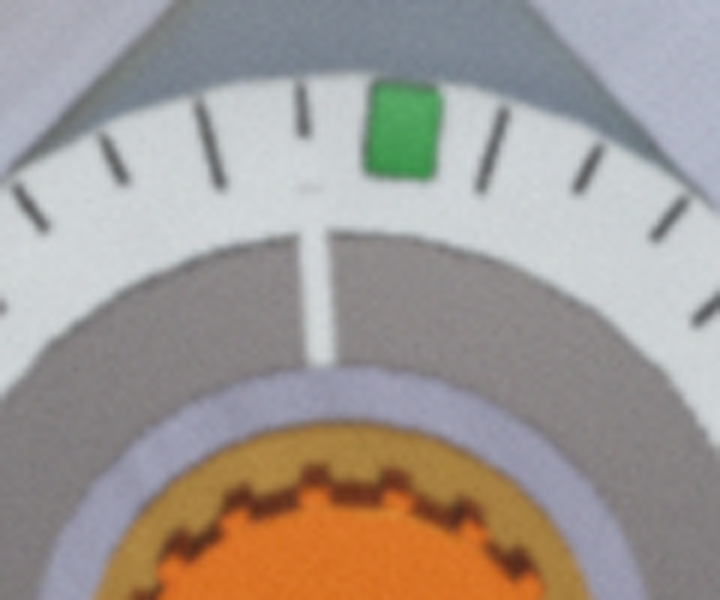

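Pointer tip is at zoom (311,187). The flag's top-face corners are (372,82), (441,86), (436,179), (365,171).

```bash
python3 - <<'E'
from h import *
c=load('w6')
for ax in ([523.2,33.1],[523.9,32.8],[522.7,33.3]):
  import h; h.AX=np.array(ax)
  meas(c,(260,110),6,tip=(311,187,67),p1=(314,235,67),p2=(320,362,67),fa=(372,82,69),fb=(441,86,69),fc=(436,179,69),fd=(365,171,69),fin=(400,176,69),fc0=(403,130,69)); print()
E
```

```text
tip 55.0 -0.6567
p1 49.7 -0.6565
p2 35.5 -0.6497
fa 66.2 -0.7662
fb 66.6 -0.8771
fc 56.9 -0.8977
fd 56.8 -0.7619
fin 56.6 -0.829
fc0 61.5 -0.8247

tip 54.2 -0.6602
p1 49.0 -0.6604
p2 34.8 -0.655
fa 65.5 -0.7703
fb 65.9 -0.8823
fc 56.2 -0.9041
fd 56.1 -0.7666
fin 55.9 -0.8346
fc0 60.8 -0.8298

tip 55.5 -0.654
p1 50.3 -0.6536
p2 36.1 -0.6457
fa 66.7 -0.7632
fb 67.0 -0.8732
fc 57.3 -0.8931
fd 57.3 -0.7584
fin 57.1 -0.8249
fc0 62.0 -0.8209
```

{"method": "carry_out", "body": {"xyz": [[0, 0, 0], [0, 0, 0], [0, 0, 0], [0, 0, 0]], "dr": [[0, 0, 0.41], [0, 0, 0.41], [0, 0, 0.41], [0, 0, 0]]}}

```text
time: 7.0
tool_pos: [523.2, 33.0, 137.9]
tcp_rot: [-3.142, -0.0, -0.887]
contact_force: [-0.9, 3.7, 4.6]
grip_width: 20.3
```

```bash
python3 - <<'E'
from h import *
o=get_obs();print(o['time'],o['tool_pos'],o['tcp_rot'],o['contact_force'],o['moment'],o['grip_width'])
c=shot('wrist','w7')
a=cv2.resize(c['image'][110:210,260:380],None,fx=6,fy=6,interpolation=cv2.INTER_CUBIC);cv2.imwrite('pics/w7z.png',a)
E
```

```text
7.0 [523.15807895  33.04314611 137.85850657] [-3.14156231e+00 -3.45386084e-04 -8.87396056e-01] [-0.91521154  3.73982273  4.62585509] [0.6795571  0.15129487 0.38402684] 20.25113459206255
```

View pics/w7z.png

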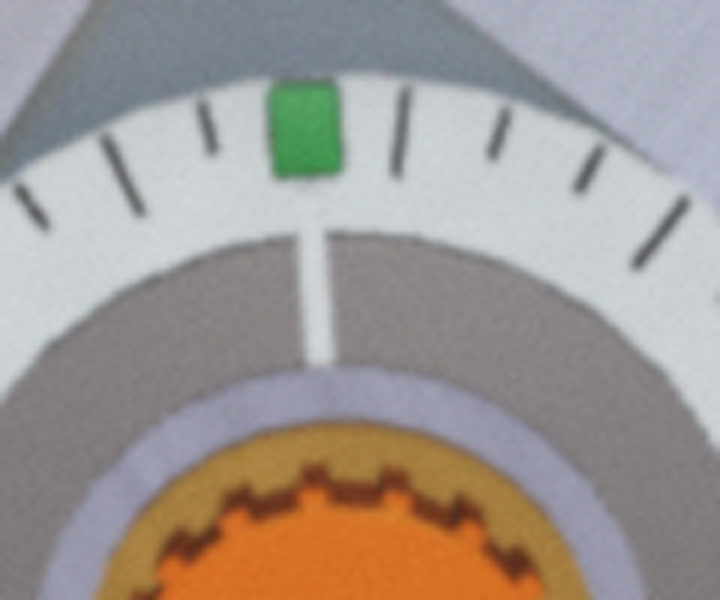

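```bash
python3 - <<'E'
from h import *
c=load('w7')
meas(c,(260,110),6,tip=(310.5,187,67),p1=(313,235,67),p2=(320,362,67),fa=(268,84,69),fb=(338,82,69),fc=(342,176,69),fd=(273,179,69),fin=(307,178,69),fc0=(305,130,69))
E
```

```text
tip 55.0 -0.828
p1 49.8 -0.8267
p2 35.6 -0.8225
fa 66.4 -0.7712
fb 66.2 -0.8836
fc 56.3 -0.8904
fd 56.4 -0.7581
fin 56.2 -0.8231
fc0 61.3 -0.8255
```

Pointer and flag agree within about 0.3 mm. Releasing and rising.

{"method": "carry_out", "body": {"xyz": [[0, 0, 0], [0, 0, 0], [0, 0, 0], [0, 0, 0], [0, 0, -0.8], [0, 0, -0.8], [0, 0, 0], [0, 0, 0]], "dr": [[0, 0, 0], [0, 0, 0], [0, 0, 0], [0, 0, 0], [0, 0, 0], [0, 0, 0], [0, 0, 0], [0, 0, 0]], "gripper": 0}}

```text
time: 8.05
tool_pos: [522.6, 32.9, 233.0]
tcp_rot: [3.141, 0.001, -0.888]
contact_force: [-0.6, 0.3, 0.6]
grip_width: 45.7
```

```bash
python3 - <<'E'
from h import *
o=get_obs();print(o['time'],o['tool_pos'],o['tcp_rot'],o['contact_force'],o['moment'],o['grip_width'],o['joint_positions'])
c=shot('wrist','w8')
a=cv2.resize(c['image'][80:280,200:440],None,fx=3.3,fy=3,interpolation=cv2.INTER_CUBIC)
a=cv2.resize(c['image'][80:280,200:440],None,fx=3,fy=3,interpolation=cv2.INTER_CUBIC);cv2.imwrite('pics/w8z.png',a)
E
```

```text
8.05 [522.62671974  32.94127788 233.02155268] [ 3.14076755e+00  5.80905227e-04 -8.87773422e-01] [-0.55096622  0.33138892  0.61482431] [ 0.13865986 -0.0207352   0.01059696] 45.68761157356392 [-8.33828885e-02  3.53331081e-01  1.55249840e+00 -1.62757806e-04
  1.23676047e+00  2.37524006e+00]
```

View pics/w8z.png

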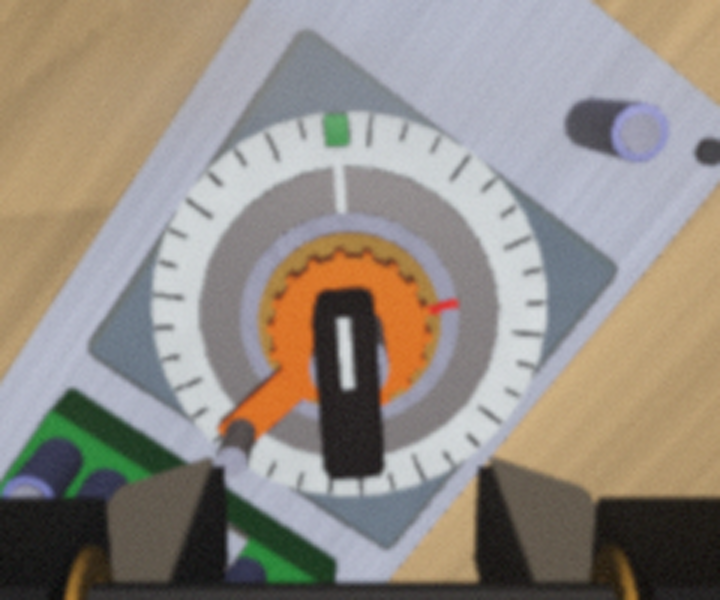

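Pointer stays in line with the flag: line at zoom (340,167), flag at (336,130). The pin top is at about (233,453).

```bash
python3 - <<'E'
from h import *
c=load('w8')
meas(c,(200,80),3,pin=(233,454,110),p1=(340,168,67),p2=(344,210,67),fc=(336,130,69),mark=(457,304,70))
q=atz(c,200+233.5/3-.5,80+454.5/3-.5,110);print(q)
E
```

```text
pin 46.0 1.4113
p1 49.3 -0.8356
p2 36.0 -0.8505
fc 61.2 -0.8264
mark 36.0 -2.3016
[530.50175166  78.48213742 110.        ]
```

{"method": "carry_out", "body": {"xyz": [[0, 0, 0], [0, 0, 0], [0, 0, 0], [0, 0, 0], [0, 0, 0], [0, 0, 0], [0, 0, 0], [0, 0, 0]], "dr": [[0, 0, -0.97], [0, 0, -0.97], [0, 0, -0.97], [0, 0, -0.97], [0, 0, -0.97], [0, 0, -0.97], [0, 0, -0.97], [0, 0, -0.97]], "gripper": -0.4}}

```text
time: 9.1
tool_pos: [522.4, 33.0, 231.9]
tcp_rot: [-3.141, 0.003, 0.2]
contact_force: [-0.1, -0.2, -0.5]
grip_width: 27.7
```

{"method": "carry_out", "body": {"xyz": [[0, 0, 0], [0, 0, 0], [0, 0, 0], [0, 0, 0], [0, 0, 0], [0, 0, 0], [0, 0, 0], [0, 0, 0]], "dr": [[0, 0, -0.97], [0, 0, -0.97], [0, 0, -0.97], [0, 0, -0.97], [0, 0, -0.97], [0, 0, -0.97], [0, 0, -0.97], [0, 0, -0.97]]}}

```text
time: 10.1
tool_pos: [522.4, 33.0, 231.9]
tcp_rot: [-3.138, 0.001, 1.284]
contact_force: [0.4, -1.0, -0.0]
grip_width: 27.4
```

{"method": "carry_out", "body": {"xyz": [[0, 0, 0], [0.4, 0, 0.4], [0.4, 0, 0.4], [0, 0, 0], [0, 0, 0]], "dr": [[0, 0, -0.97], [0, 0, 0], [0, 0, 0], [0, 0, 0], [0, 0, 0]]}}

```text
time: 10.72
tool_pos: [530.5, 79.9, 185.4]
tcp_rot: [-3.141, 0.001, 1.415]
contact_force: [-0.2, -0.1, -0.1]
grip_width: 27.4
```

```bash
python3 - <<'E'
from h import *
o=get_obs();print(o['time'],o['tool_pos'],o['tcp_rot'],o['contact_force'],o['moment'],o['grip_width'],o['joint_positions'])
c=shot('wrist','w9')
a=cv2.resize(c['image'][60:310,180:460],None,fx=2.8,fy=2.4,interpolation=cv2.INTER_CUBIC);cv2.imwrite('pics/w9z.png',cv2.resize(c['image'][80:300,190:440],None,fx=3,fy=2.7272) if 0 else cv2.resize(c['image'][100:300,190:450],None,fx=3,fy=3,interpolation=cv2.INTER_CUBIC))
E
```

```text
10.725 [530.45591493  79.93753084 185.42082966] [-3.14068815e+00  6.03387415e-04  1.41498914e+00] [-0.19617526 -0.13963273 -0.13667569] [-0.05930402 -0.04570262 -0.01054759] 27.39337135841523 [ 6.91585014e-03  4.21937290e-01  1.58714710e+00 -4.95508880e-04
  1.13349862e+00  1.62933376e-01]
```

View pics/w9z.png

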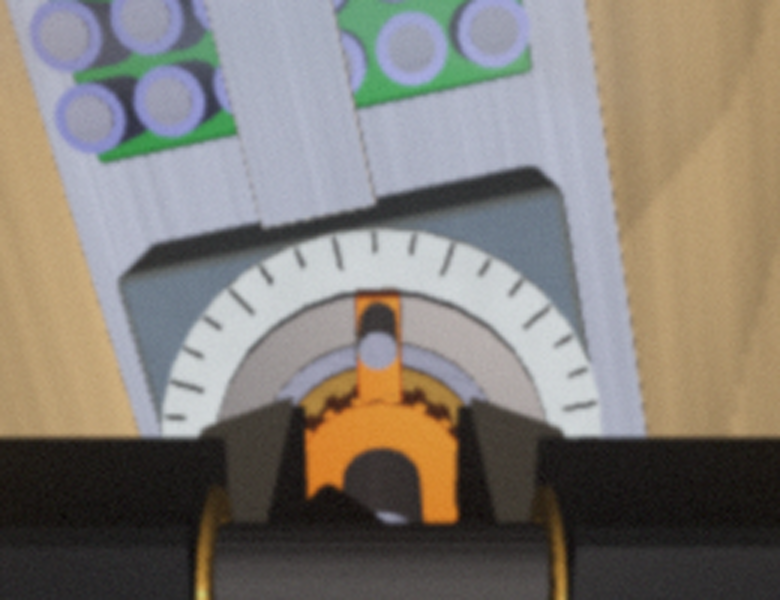

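The pin top is at zoom (377,350), centred between the jaws.

```bash
python3 - <<'E'
from h import *
c=load('w9');d=load('w8')
p1=(190+377.5/3-.5,100+350.5/3-.5)
print(atz(c,*p1,110)); meas(c,(190,100),3,pin=(377,350,110))
print(tri([(c,*p1),(d,200+233.5/3-.5,80+454.5/3-.5)]))
o=get_obs();print(proj(c,[*o['tool_pos'][:2],110]))
E
```

```text
[529.25650002  81.03524713 110.        ]
pin 48.3 1.4451
[529.49222255  79.86598072 106.49593327]
(np.float64(317.65773400341834), np.float64(217.70906757387445))
```

{"method": "carry_out", "body": {"xyz": [[0, 0, 0.4], [0, 0, 0.4], [0, 0, 0.38], [0, 0, 0], [0, 0, 0], [0, 0, 0]], "dr": [[0, 0, 0], [0, 0, 0], [0, 0, 0], [0, 0, 0], [0, 0, 0], [0, 0, 0]]}}

```text
time: 11.52
tool_pos: [531.3, 80.2, 116.2]
tcp_rot: [3.139, -0.0, 1.414]
contact_force: [0.4, 1.2, -0.0]
grip_width: 27.6
```

```bash
python3 - <<'E'
from h import *
for i in range(1):
  o=get_obs();print(o['time'],o['tool_pos'],o['tcp_rot'],o['contact_force'],o['moment'],o['grip_width'])
c=shot('wrist','w10')
o=get_obs();print(o['contact_force'])
E
```

```text
11.525 [531.32241755  80.17867319 116.18688626] [ 3.13919902e+00 -2.74037863e-04  1.41445254e+00] [ 0.4437063   1.22375978 -0.0124732 ] [-0.03156879 -0.04975794 -0.06905291] 27.58501491542902
[0.35331146 0.99630672 0.77562763]
```

View pics/w10.png

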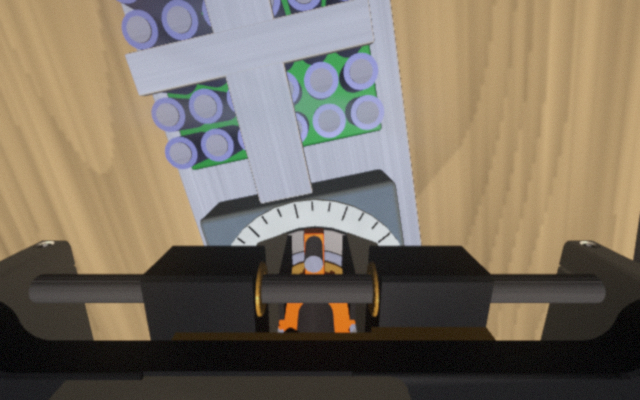

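{"method": "carry_out", "body": {"xyz": [[-0.002, 0.056, 0], [-0.002, 0.056, 0], [-0.002, 0.056, 0], [-0.002, 0.056, 0], [-0.002, 0.056, 0], [-0.002, 0.056, 0], [-0.002, 0.056, 0], [0, 0, 0]], "dr": [[0, 0, 0.5], [0, 0, 0.5], [0, 0, 0.5], [0, 0, 0.5], [0, 0, 0.5], [0, 0, 0.5], [0, 0, 0.5], [0, 0, 0]]}}

```text
time: 12.58
tool_pos: [552.3, 71.2, 115.4]
tcp_rot: [3.141, -0.001, 0.927]
contact_force: [0.6, 0.1, -0.0]
grip_width: 27.5
```

```bash
cat >> h.py <<'E'
def force(n=6):
    F=[];T=[]
    for i in range(n):
        capture('top'); o=get_obs(); F.append(o['contact_force']); T.append([*o['tool_pos'],o['tcp_rot'][2]])
    F=np.array(F);T=np.array(T).mean(0)
    f=F.mean(0); y=T[3]; rel=T[:2]-AX
    print('t',o['time'].__round__(2),'F',f.round(2),'sd',F.std(0).round(2),'pose',T.round(3),'r',np.hypot(*rel).round(1),'ang',np.arctan2(rel[1],rel[0]).round(3))
    tl=np.array([np.sin(y),-np.cos(y)]); ra=np.array([np.cos(y),np.sin(y)])
    print('push on pin cw',-(f[:2]@tl).round(2),'radial',-(f[:2]@ra).round(2),'w',o['grip_width'].__round__(1))
E
python3 - <<'E'
from h import *
force()
c=shot('wrist','w11')
cv2.imwrite('pics/w11z.png',cv2.resize(c['image'][180:330,210:430],None,fx=3.5,fy=3.5,interpolation=cv2.INTER_CUBIC))
E
```

```text
t 12.88 F [ 0.21  0.01 -0.18] sd [0.53 0.51 0.5 ] pose [552.08   71.304 115.145   0.927] r 47.9 ang 0.924
push on pin cw -0.16 radial -0.13 w 27.7
```

View pics/w11z.png

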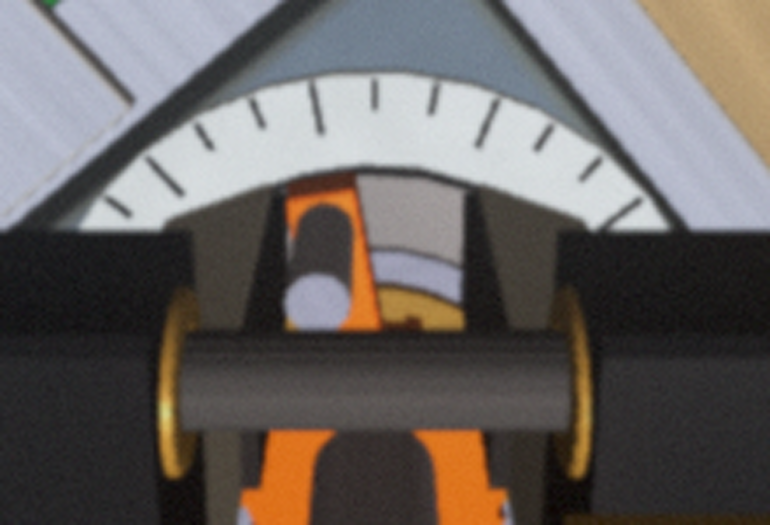

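The pin is on the left (trailing) pad and the force is about 0. Lever moved about 0.32 rad so far.

{"method": "carry_out", "body": {"xyz": [[-0.002, 0.056, 0], [-0.002, 0.056, 0], [-0.002, 0.056, 0], [-0.002, 0.056, 0], [0, 0, 0]], "dr": [[0, 0, 0.5], [0, 0, 0.5], [0, 0, 0.5], [0, 0, 0.5], [0, 0, 0]]}}

```text
time: 13.55
tool_pos: [561.6, 61.7, 114.9]
tcp_rot: [3.141, -0.0, 0.647]
contact_force: [-0.8, 0.1, 0.1]
grip_width: 27.2
```

```bash
python3 -c "
from h import *
force()"
```

```text
t 13.85 F [0.24 0.21 0.18] sd [0.27 0.73 0.14] pose [561.449  61.829 114.879   0.648] r 47.8 ang 0.644
push on pin cw 0.02 radial -0.32 w 27.3
```

{"method": "carry_out", "body": {"xyz": [[-0.001, 0.035, 0], [-0.001, 0.035, 0], [0, 0, 0]], "dr": [[0, 0, 0.3125], [0, 0, 0.3125], [0, 0, 0]]}}

```text
time: 14.22
tool_pos: [563.9, 58.3, 114.9]
tcp_rot: [3.142, 0.0, 0.56]
contact_force: [-0.4, -0.1, 0.1]
grip_width: 27.3
```

```bash
python3 -c "
from h import *
force()"
```

```text
t 14.53 F [-0.02 -0.19 -0.1 ] sd [0.69 0.66 0.49] pose [5.6383e+02 5.8342e+01 1.1490e+02 5.6000e-01] r 47.8 ang 0.556
push on pin cw -0.15 radial 0.12 w 27.5
```

{"method": "carry_out", "body": {"xyz": [[-0.001, 0.035, 0], [-0.001, 0.035, 0], [0, 0, 0]], "dr": [[0, 0, 0.3125], [0, 0, 0.3125], [0, 0, 0]]}}

```text
time: 14.9
tool_pos: [565.9, 54.6, 114.9]
tcp_rot: [3.142, -0.0, 0.473]
contact_force: [-0.0, 0.4, -0.2]
grip_width: 27.7
```

```bash
python3 -c "
from h import *
force()"
```

```text
t 15.2 F [ 0.23 -0.2   0.06] sd [0.37 0.35 0.53] pose [5.65894e+02 5.46420e+01 1.14894e+02 4.73000e-01] r 47.8 ang 0.467
push on pin cw -0.28 radial -0.11 w 27.5
```

{"method": "carry_out", "body": {"xyz": [[-0.001, 0.035, 0], [-0.001, 0.035, 0], [0, 0, 0]], "dr": [[0, 0, 0.3125], [0, 0, 0.3125], [0, 0, 0]]}}

```text
time: 15.58
tool_pos: [567.6, 50.8, 114.9]
tcp_rot: [3.142, 0.0, 0.385]
contact_force: [-0.5, -0.1, -0.1]
grip_width: 27.7
```

```bash
python3 -c "
from h import *
force()"
```

```text
t 15.88 F [0.29 0.31 0.24] sd [0.58 0.3  0.47] pose [5.67626e+02 5.08130e+01 1.14898e+02 3.86000e-01] r 47.8 ang 0.379
push on pin cw 0.18 radial -0.38 w 27.2
```

{"method": "carry_out", "body": {"xyz": [[-0.001, 0.035, 0], [-0.001, 0.035, 0], [0, 0, 0]], "dr": [[0, 0, 0.3125], [0, 0, 0.3125], [0, 0, 0]]}}

```text
time: 16.25
tool_pos: [569.0, 46.8, 114.9]
tcp_rot: [3.142, 0.0, 0.298]
contact_force: [-0.4, -0.9, 0.8]
grip_width: 27.3
```

```bash
python3 -c "
from h import *
force()"
```

```text
t 16.55 F [-0.01  0.49 -0.04] sd [0.34 0.42 0.46] pose [5.69000e+02 4.68530e+01 1.14896e+02 2.98000e-01] r 47.8 ang 0.292
push on pin cw 0.47 radial -0.13 w 27.5
```

{"method": "carry_out", "body": {"xyz": [[-0.001, 0.035, 0], [-0.001, 0.035, 0], [0, 0, 0]], "dr": [[0, 0, 0.3125], [0, 0, 0.3125], [0, 0, 0]]}}

```text
time: 16.92
tool_pos: [570.0, 42.7, 114.9]
tcp_rot: [3.142, -0.0, 0.211]
contact_force: [1.2, -0.6, 0.4]
grip_width: 27.5
```

```bash
python3 -c "
from h import *
force()
c=shot('wrist','w12')
cv2.imwrite('pics/w12z.png',cv2.resize(c['image'][180:330,210:430],None,fx=3.5,fy=3.5,interpolation=cv2.INTER_CUBIC))
"
```

```text
t 17.23 F [-0.08 -0.09 -0.13] sd [0.29 0.49 0.37] pose [5.70055e+02 4.27710e+01 1.14918e+02 2.11000e-01] r 47.8 ang 0.204
push on pin cw -0.07 radial 0.1 w 27.5
```

View pics/w12z.png

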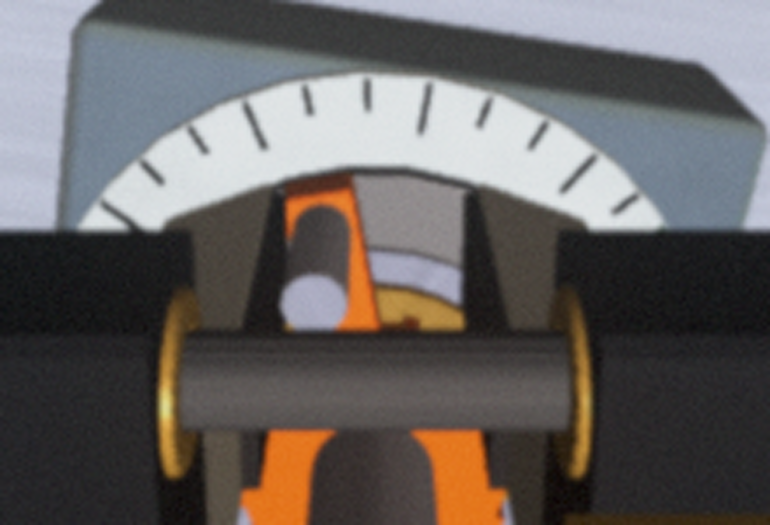

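Still free, with the pin on the pad. Continuing.

{"method": "carry_out", "body": {"xyz": [[-0.001, 0.035, 0], [-0.001, 0.035, 0], [0, 0, 0]], "dr": [[0, 0, 0.3125], [0, 0, 0.3125], [0, 0, 0]]}}

```text
time: 17.65
tool_pos: [570.6, 38.8, 114.9]
tcp_rot: [-3.141, 0.0, 0.124]
contact_force: [-0.6, 1.5, -0.4]
grip_width: 27.7
```

```bash
python3 -c "
from h import *
force()"
```

```text
t 17.95 F [-0.5   1.44  0.31] sd [0.42 0.4  0.33] pose [5.70639e+02 3.87790e+01 1.14875e+02 1.24000e-01] r 47.8 ang 0.119
push on pin cw 1.49 radial 0.32 w 27.2
```

Force is rising, so smaller steps of 2°.

{"method": "carry_out", "body": {"xyz": [[0, 0.028, 0], [0, 0, 0]], "dr": [[0, 0, 0.25], [0, 0, 0]]}}

```text
time: 18.2
tool_pos: [570.8, 37.1, 114.9]
tcp_rot: [-3.141, 0.0, 0.088]
contact_force: [-1.1, 2.7, 0.2]
grip_width: 27.2
```

```bash
python3 -c "
from h import *
force()"
```

```text
t 18.5 F [-0.94  3.11  0.27] sd [0.46 0.66 0.3 ] pose [5.70823e+02 3.70700e+01 1.14863e+02 8.80000e-02] r 47.8 ang 0.083
push on pin cw 3.18 radial 0.67 w 27.7
```

{"method": "carry_out", "body": {"xyz": [[0, 0.028, 0], [0, 0, 0]], "dr": [[0, 0, 0.25], [0, 0, 0]]}}

```text
time: 18.75
tool_pos: [571.0, 35.2, 114.9]
tcp_rot: [-3.142, 0.0, 0.052]
contact_force: [-0.9, 3.2, 0.7]
grip_width: 27.6
```

```bash
python3 -c "
from h import *
force(8)"
```

```text
t 19.15 F [-1.8   3.52  0.33] sd [0.62 0.58 0.59] pose [5.71008e+02 3.52670e+01 1.14863e+02 5.30000e-02] r 47.9 ang 0.045
push on pin cw 3.61 radial 1.61 w 27.8
```

{"method": "carry_out", "body": {"xyz": [[0, 0.028, 0], [0, 0, 0]], "dr": [[0, 0, 0.25], [0, 0, 0]]}}

```text
time: 19.4
tool_pos: [571.1, 33.6, 114.9]
tcp_rot: [-3.141, 0.0, 0.018]
contact_force: [-1.4, 4.5, 0.7]
grip_width: 27.2
```

```bash
python3 -c "
from h import *
force(8)"
```

```text
t 19.8 F [-1.94  4.12 -0.12] sd [0.32 0.13 0.45] pose [5.71076e+02 3.36090e+01 1.14850e+02 1.80000e-02] r 47.9 ang 0.011
push on pin cw 4.15 radial 1.86 w 27.6
```

{"method": "carry_out", "body": {"xyz": [[0, 0.03, 0], [0, 0, 0]], "dr": [[0, 0, 0.27], [0, 0, 0]]}}

```text
time: 20.05
tool_pos: [571.1, 31.9, 114.8]
tcp_rot: [-3.141, 0.0, -0.02]
contact_force: [-1.2, 4.5, -1.0]
grip_width: 27.8
```

```bash
python3 -c "
from h import *
force(10)
c=shot('wrist','w13')
cv2.imwrite('pics/w13z.png',cv2.resize(c['image'][180:330,210:430],None,fx=3.5,fy=3.5,interpolation=cv2.INTER_CUBIC))
"
```

```text
t 20.55 F [-1.78  4.73  0.01] sd [0.7  0.47 0.35] pose [ 5.71064e+02  3.19040e+01  1.14844e+02 -2.00000e-02] r 47.9 ang -0.025
push on pin cw 4.69 radial 1.87 w 27.9
```

View pics/w13z.png

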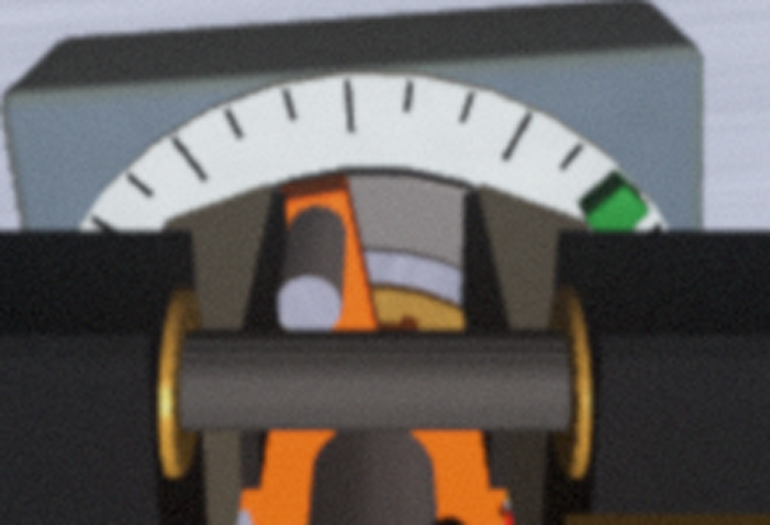

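{"method": "carry_out", "body": {"xyz": [[0, 0.03, 0], [0, 0, 0]], "dr": [[0, 0, 0.27], [0, 0, 0]]}}

```text
time: 20.85
tool_pos: [570.9, 30.3, 114.8]
tcp_rot: [-3.141, 0.001, -0.058]
contact_force: [-1.9, 5.3, 0.3]
grip_width: 27.7
```

```bash
python3 -c "
from h import *
force(12)
"
```

```text
t 21.45 F [-2.2   5.36  0.07] sd [0.28 0.43 0.33] pose [ 5.70959e+02  3.02850e+01  1.14815e+02 -5.70000e-02] r 47.8 ang -0.059
push on pin cw 5.23 radial 2.5 w 27.4
```

Tangential force at the pin is now about 5.6 N, within 5–6. Backing off ccw slowly, so the pin sits between the pads, then looking before lifting.

{"method": "carry_out", "body": {"xyz": [[0, -0.045, 0], [0, -0.045, 0], [0, -0.045, 0], [0, -0.045, 0], [0, 0, 0], [0, 0, 0]], "dr": [[0, 0, 0], [0, 0, 0], [0, 0, 0], [0, 0, 0], [0, 0, 0], [0, 0, 0]]}}

```text
time: 22.2
tool_pos: [571.8, 40.7, 114.9]
tcp_rot: [3.141, -0.0, -0.057]
contact_force: [-0.0, 0.7, 0.4]
grip_width: 27.8
```

```bash
python3 -c "
from h import *
force(4)
c=shot('wrist','w14')
cv2.imwrite('pics/w14z.png',cv2.resize(c['image'][180:330,210:430],None,fx=3.5,fy=3.5,interpolation=cv2.INTER_CUBIC))
"
```

```text
t 22.4 F [-0.22  0.21 -0.58] sd [0.59 0.2  0.33] pose [ 5.71787e+02  4.06860e+01  1.14901e+02 -5.70000e-02] r 49.2 ang 0.155
push on pin cw 0.2 radial 0.23 w 27.6
```

View pics/w14z.png

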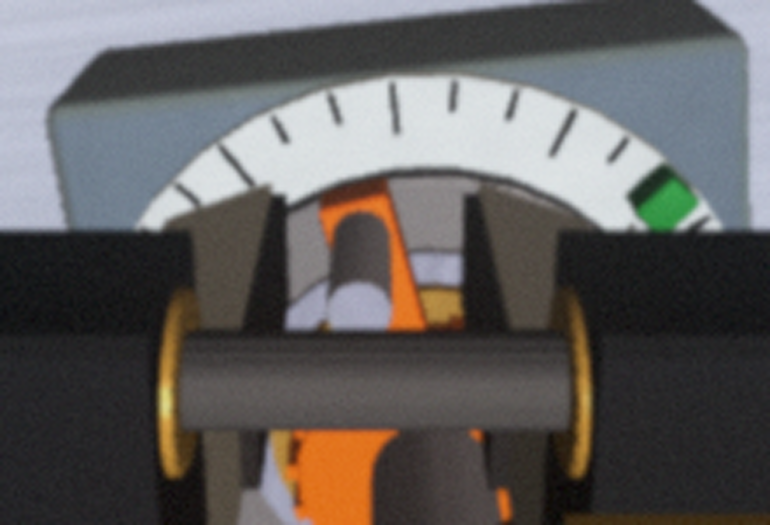

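The pin stands clear of both pads. Lifting straight up, then going back over the axis to inspect the marks.

{"method": "carry_out", "body": {"xyz": [[0, 0, -0.6], [0, 0, -0.7], [0, 0, -0.7], [-0.4, 0.09, 0], [-0.4, 0.09, 0], [0, 0, 0], [0, 0, 0], [0, 0, 0]], "dr": [[0, 0, 0], [0, 0, 0], [0, 0, 0], [0, 0, 0], [0, 0, 0], [0, 0, 0.95], [0, 0, 0.95], [0, 0, 0.95]]}}

```text
time: 23.45
tool_pos: [523.2, 32.7, 235.0]
tcp_rot: [-3.142, -0.0, -0.459]
contact_force: [1.0, 0.1, -0.5]
grip_width: 27.4
```

{"method": "carry_out", "body": {"xyz": [[0, 0, 0], [0, 0, 0], [0, 0, 0], [0, 0, 0], [0, 0, 0]], "dr": [[0, 0, 0.95], [0, 0, 0.95], [0, 0, 0.95], [0, 0, 0], [0, 0, 0]], "gripper": 0.3}}

```text
time: 24.08
tool_pos: [523.2, 32.7, 234.9]
tcp_rot: [3.142, -0.0, -0.85]
contact_force: [-0.6, -0.4, -0.0]
grip_width: 59.6
```

```bash
python3 -c "
from h import *
o=get_obs();print(o['time'],o['tool_pos'],o['tcp_rot'])
c=shot('wrist','w15')
cv2.imwrite('pics/w15z.png',cv2.resize(c['image'][90:270,220:400],None,fx=3.3,fy=3.3,interpolation=cv2.INTER_CUBIC))
cv2.imwrite('pics/w15m.png',cv2.resize(c['image'][150:200,330:380],None,fx=12,fy=12,interpolation=cv2.INTER_CUBIC))
"
```

```text
24.075 [523.21770157  32.6951778  234.90474519] [ 3.14155178e+00 -1.12954067e-04 -8.50359373e-01]
```

View pics/w15z.png

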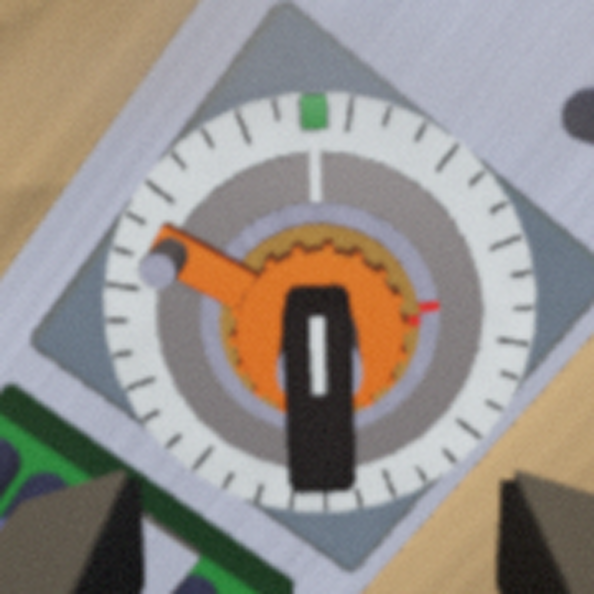

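View pics/w15m.png

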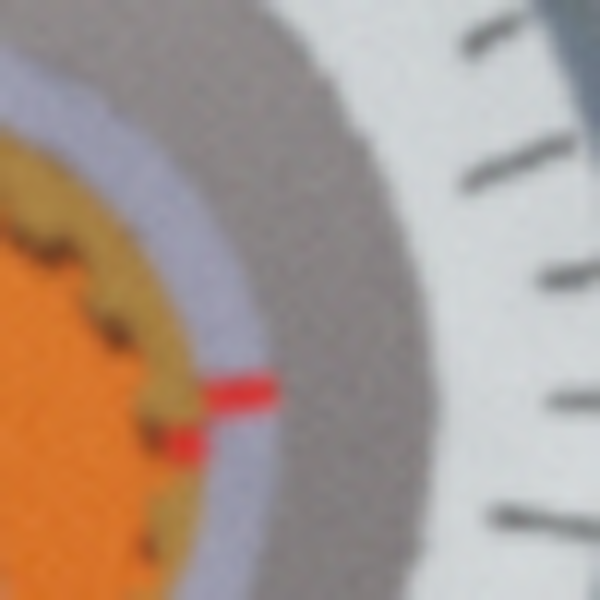

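The clamp mark, at zoom (185,445), is offset clockwise from the seat mark at (215,400). Measuring that gap and the pointer against the flag.

```bash
python3 -c "
from h import *
c=load('w15')
meas(c,(330,150),12,clamp=(187,445,75),seat=(240,396,72),seat2=(210,401,72))
meas(c,(220,90),3.3,p1=(315,152,67),p2=(316,200,67),fc=(314,110,69),pin=(158,268,110))
cv2.imwrite('pics/w15f.png',cv2.resize(c['image'][110:160,290:340],None,fx=12,fy=12,interpolation=cv2.INTER_CUBIC))
shot('scene','s15');shot('top','t15')
a=load('t15')['image'];cv2.imwrite('pics/cmp.png',a)
"
```

```text
clamp 28.3 -2.3722
seat 33.1 -2.2771
seat2 30.6 -2.2791
p1 49.7 -0.8299
p2 35.8 -0.8294
fc 61.6 -0.8298
pin 47.8 0.1905
```

View pics/w15f.png

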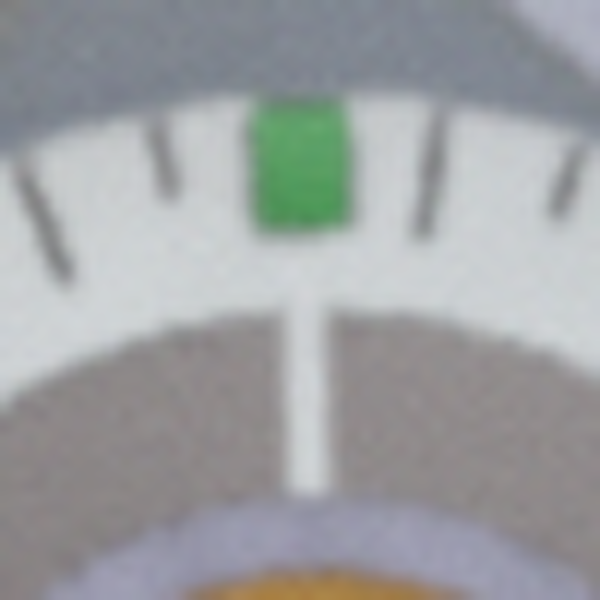

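View pics/s15.png

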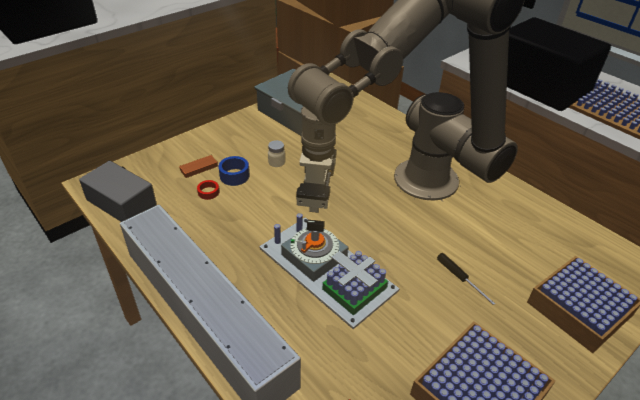

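The pointer is on the flag within about 0.3 mm. The marks are 2.8 mm apart (1.5 or more is tight, 6.5 is overtight), and everything else stands where it was. Handing in.

```bash
python3 -c "
from h import *
print(close_job())"
```

```text
the job is handed in; nothing more can be done
None
```

The job is done and handed in at about 24 s of the 72 s allowed; no verdict was reported. I gripped the black knob and turned it clockwise about 1.05 rad to the flag. I then let go and pushed the lever pin clockwise with one open jaw until the ring came up solid. I nipped it to about 5.6 N at the pin, backed off and lifted clear.

**Last checks:**
- **Pointer and flag:** pointer at -0.830 rad and flag at -0.830 rad in the world frame, so on the flag within about 0.3 mm. The flag had not moved.
- **Lock ring:** the clamp and seat marks are about 2.8 mm apart after letting go (tight from 1.5 mm, overtight from 6.5 mm). The highest averaged force at the pin was about 5.6 N. Single force readings scatter by about 0.5 N.
- **Bench:** the loose cells, both tape rolls, the jar, screwdriver and busbars look unmoved in the final scene picture; I did not measure them. The gripper touches nothing.

**Disagreements:**
- The jaws read 20 mm on the 16 mm bar. The knob lagged the tool by about 4° before following it, so I set the angle from pictures rather than from the wrist angle.
- The force rose more slowly per degree than the text's 25 N per rad, so I went by the measured force. It came with a sideways (radial) part of about 2.5 N, which I put down to friction on the pad.

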